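# Lock a fresh gas filter cartridge into its bayonet housing and open the valve

## Robot

A 7-joint arm with a two-finger parallel gripper is mounted at the origin on a cart in front of the work surface, level with it; the furniture and walls round the work are solid. World frame = base frame: x ahead of the robot, y to its left, z up, the work surface at z = 0. Lengths are in mm, angles in rad, forces in N, time in s.
With the tool pointing down it reaches from about 350 to 900 mm from the base axis. Payload 8.1 kg.
Tool frame: the origin (TCP) lies at the very end of the fingers, on their centre line; the grasp point (between the pads) lies 19 mm behind it; z points along the fingers, y is the line along which they close (so a half turn about z gives the same grasp; the last joint's range is limited). The gripper opens to 85 mm and grips with 20 to 120 N. Pads are 22 mm wide; open, the fingers measure 114 mm over their backs; the gripper's body (76 mm by 85 mm) begins 54 mm behind the grasp point. The pads swing forward as they close: fully open they stand 13 mm farther back than shut.
Start: joints at [1.021, 0.434, 0.025, 1.573, -0.012, 1.134, -0.075], TCP at [270.031, -563.671, 231.323] pointing down, gripper open.
Joint ranges: [-2.62, 2.62], [-0.44, 2.09], [-1.27, 1.32], [0.08, 2.57], [-1.32, 4.46], [0.12, 2], [-2.74, 2.74]. Speed limits (rad/s): [2.22, 2.22, 3.01, 3.01, 3.14, 3.14, 3.14].

## Interface

Orientations are given as [roll, pitch, yaw] about the fixed x, y, z axes, in that order (R = Rz(yaw) Ry(pitch) Rx(roll)).
In Python, from station import telemetry, optics, job_done gives the robot as it stands.
- The arm moves only by the tool apply_moves, never from a script. Its argument "moves" is a list of rows, each a list of 7 numbers: the shift along the tool's x, y, z each as a share of 0.05 m, from -1 to 1, then the turn, a rotation vector about the tool's x, y, z each as a share of 0.15 rad, from -1 to 1, then the opening, from 0 (shut) to 1 (fully open). A call has 1 to 20 rows; each row shifts and turns the commanded pose from where the row before left it, along the tool's axes as they then stand; what a row does not reach is not made up. A row lasts 1/10 s, in which the tool goes at most 50 mm and 8.59 degrees, less where a joint would pass 70% of its speed; a pose out of reach is approached as far as the arm can. A call with a number of a shift or a turn outside -1 to 1 is refused whole. A call with a gripper value outside its range is refused whole. The fingers move at their own pace and stop on an object; "squeeze" is the grip in N (left out, the last holds). Time passes only in rows, so rows that do not move let the fingers close. It gives the time, the measured TCP pose, the force, the opening and the grip force at its end, in the units of the state.
- telemetry.get_obs(): the state, without advancing time (a new reading comes with each control period).
- optics.camera(name): name is "scene" or "top" or "wrist"; returns (picture, depth): 384x512x3 uint8, red, green, blue; 384x512 float32, mm along the optical axis (not along the pixel's ray), 0 where there is no reading.
- optics.calibration(name): a dict with "intrinsics" (3x3 intrinsics, pixels), "extrinsics" (4x4, takes a point from camera to world coordinates). Camera axes: x right, y down, z forward; pixel columns grow to the right and rows downward; lengths in mm; the calibration is good to about 2 mm. The wrist camera is an equidistant fisheye: a pixel r from the principal point sees the ray r / f radians off the axis. A picture is of the moment at which its call begins: read the wrist's pose just before it. calibration takes no time and is no camera call; for the wrist camera it gives the pose at the moment of the call.
- job_done(): hands the job in; it is judged then, once.
The state is a dict: "clock": time; "joints": joint angles; "qvel": joint speeds; "effort": joint torques, N m; "tool_pos": TCP position; "orientation": TCP orientation; "ft_force": force on the tool from outside, world axes, zero at the start; "ft_torque": the same for the moment, N m; "finger_gap": opening from 0.0 (shut) to 1.0 (fully open); "grip_force": force on a finger pad.
Only numpy, scipy, OpenCV 4.12 (cv2) and the standard library are available. Lean on these libraries where they do the work, as an engineer would, in place of code of your own. Each camera call takes 0.05 s, during which the arm holds its last target. There are 200 camera calls.

## Task

The gas filter station has no cartridge in it. Put the fresh cartridge (green band) into the round housing, push it down against the spring and turn it clockwise as far as it goes so that it clicks up into its locked seat; after that, swing the yellow valve handle fully open, in line with the pipe. Leave the spent cartridge (red band) standing where it is.

Things in the scene. Friction and masses are not known exactly. Their poses are not given: they have to be found in the camera images.
- fresh_cartridge: The cartridge to fit: white and grey, GREEN band and tab, 126 mm tall, about 0.28 kg, standing upright. Origin at the centre of its underside, z up. From the bottom: round nose 60 mm across (z 0 to 30), flange 76 mm (to z 36), body 66 mm (to z 92, flat shoulder), then the grip tab. A half turn about z makes no difference.
- tab (a point): Middle of the fresh cartridge's green grip tab, 109 mm above its underside: an upright slab 56 mm long (cartridge x), 20 mm thick (cartridge y: pinch across this), from the shoulder at z 92 to z 126.
- lugs (a point): On the fresh cartridge's axis, 11.5 mm above its underside, level with the two steel bayonet lugs that stick out of the nose along cartridge +x and -x to a radius of 37.5 mm; 12 mm wide, z 8 to 15, narrower at the bottom.
- spent_cartridge: Spent cartridge, same shape, RED band and tab; it stays where it stands. Origin at the centre of its underside. The two cartridges may stand in either order.
- station: Filter station, fixed on the worktop: base plate 130 x 290 x 12 mm with the round grey bayonet housing (92 mm across, top at z 60 mm, bore 64 mm) and, 150 mm along its -y, the brass valve. Origin on the worktop under the housing's axis, z up. The housing's lip is 10 mm thick with two opposite gaps for the lugs (about 5 degrees of play each way).
- mouth (a point): Centre of the housing's mouth, at the top of its lip. Height of the cartridge's origin against it: -14 mm when the nose meets the spring with lugs in the gaps (rests there if let go, not locked); below -25 mm the lugs are under the lip and can turn; -30 mm the flange is hard on the lip; -21 mm locked.
- spring (a point): Centre of the top of the sprung plate inside the housing, 14 mm below the mouth when free; it goes down with the nose. It pushes up with 5 N at first touch and 0.5 N more per mm (12 N at 14 mm).
- entry_marks: White marks on the housing at the two gaps; its x axis points along the gaps (station x turned 0.65 rad counter-clockwise from above). Origin under the housing's axis at worktop height. From the gaps the lugs can turn clockwise only.
- lock_marks: Green marks at the two locked seats, 1.30 rad clockwise of the gaps; its x axis is where the cartridge's x points when locked. Origin as entry_marks. The seats are 4 mm recesses under the lip (5 degrees of play each way), ended by a stop about 0.1 rad past centre; the spring lifts the lugs into them. In between, the lugs rub and stay if let go, so regrasping is possible.
- valve_axis (a point): Point on the vertical pivot axis of the valve handle, 60 mm above the worktop.
- valve_knob (a point): Centre of the top of the yellow upright post on the valve handle: 18 mm across, top 105 mm and foot 64 mm above the worktop, 66 mm from the pivot axis. Pinch it from above or push it round.
- valve (a joint): Valve handle angle in rad: 0 closed (points along station -x), 1.57 fully open (station -y, in line with the pipe, away from the housing). Grows counter-clockwise from above; stays where left; takes about 0.1 N m.

How it is judged:
By the outcome, as a careful person would: the job done as asked, in the order asked, and still so for the second after the job is handed in, with the robot touching nothing.
It also fails if it takes over 62 s, if anything falls off the work surface, if the arm or the gripper's body presses on something with over 40 N, if the wrist force passes 120 N, or if a joint passes its speed limit or range.

## Working session

There is one attempt and no reset: what is moved stays moved. The work goes in short steps, Python scripts to look and compute and a tool call to move; the robot and the scene stay as the last step left them, time stands still between calls to the robot, and variables do not carry over. Pictures are saved under pics/ and viewed, at most 10 in all, crops included, and the job is handed in when it is done.

Besides the shell and the picture viewer there is one more tool, called after "Call:" by a JSON object that holds its "api" and its "payload", one argument or row to a line. apply_moves: Moves the arm, as the interface text tells. Shift numbers are shares of 0.05 m and turn numbers shares of 0.15 rad, none past 1 either way. Its arguments: {"type":"object","properties":{"moves":{"type":"array"},"squeeze":{"type":"number"}},"required":["moves"]}

```bash
mkdir -p pics; ls
python3 - <<'E'
from station import telemetry, optics
import cv2,numpy as np
print(telemetry.get_obs())
ims=[]
for n in ["scene","top"]:
    p,d=optics.camera(n); c=optics.calibration(n)
    np.savez(f"{n}0.npz",p=p,d=d,K=c["intrinsics"],T=c["extrinsics"])
    cv2.imwrite(f"pics/{n}0.png",p[...,::-1]); print(n,c)
E
```

```text
pics
{'clock': 0.0, 'joints': array([ 1.02140909,  0.43522899,  0.02501364,  1.57410508, -0.01157028,
        1.13399424, -0.07511121]), 'qvel': array([-0.0001784 , -0.00029156,  0.00098038, -0.00151457, -0.00075875,
        0.00108409, -0.00112553]), 'effort': array([ 4.19399685e-04, -6.70476222e+01,  1.02497198e+00, -3.16209519e+01,
        1.55700697e-02,  1.26159351e-02,  3.85537123e-05]), 'tool_pos': array([ 269.74335152, -563.23208753,  230.5196293 ]), 'orientation': array([-3.14001234e+00,  1.88317136e-04,  4.46681993e-01]), 'ft_force': array([ 0.26594524, -0.17677718, -0.24268513]), 'ft_torque': array([-0.02797703,  0.02899545,  0.0229252 ]), 'grip_force': 0.0, 'finger_gap': 1.0015655491763842}
scene {'intrinsics': array([[431.43054818,   0.        , 260.83781505],
       [  0.        , 431.43054818, 191.93385228],
       [  0.        ,   0.        ,   1.        ]]), 'extrinsics': array([[-5.41057268e-01, -4.27333891e-01,  7.24322289e-01,
        -2.98315789e+02],
       [-8.40938102e-01,  2.65746166e-01, -4.71383160e-01,
         6.58547122e+02],
       [ 8.95212896e-03, -8.64155496e-01, -5.03145246e-01,
         6.78074796e+02],
       [ 0.00000000e+00,  0.00000000e+00,  0.00000000e+00,
         1.00000000e+00]])}
top {'intrinsics': array([[456.22882682,   0.        , 259.38507352],
       [  0.        , 456.22882682, 198.6213939 ],
       [  0.        ,   0.        ,   1.        ]]), 'extrinsics': array([[ 2.57083890e-02, -9.83452476e-01,  1.79332949e-01,
         3.31511998e+02],
       [-9.99667782e-01, -2.49601617e-02,  6.42779453e-03,
         9.15190411e+01],
       [-1.84525102e-03, -1.79438620e-01, -9.83767440e-01,
         1.23320361e+03],
       [ 0.00000000e+00,  0.00000000e+00,  0.00000000e+00,
         1.00000000e+00]])}
```

View pics/top0.png

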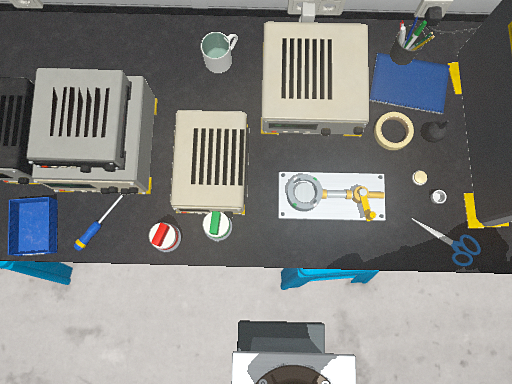

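View pics/scene0.png

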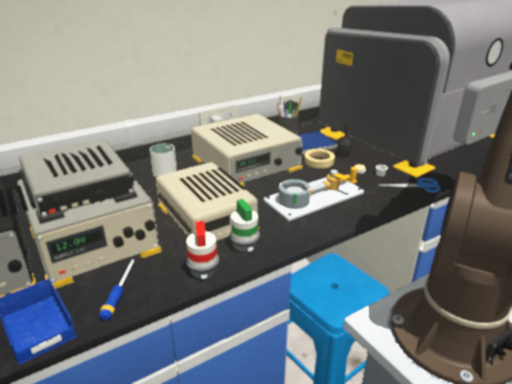

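The top view shows the housing at (303,191), the valve knob near (371,215), fresh (green) at (217,222) with the beige instrument just behind it, and spent (red) at (164,235). The scene view agrees.

```bash
cat > h.py <<'E'
import cv2,numpy as np
from scipy.spatial.transform import Rotation as R
def ray(uv,K,T,z,fish=False):
    uv=np.atleast_2d(np.asarray(uv,float)); a=(uv-K[:2,2])/[K[0,0],K[1,1]]
    if fish:
        r=np.linalg.norm(a,axis=1,keepdims=True)+1e-9; d=np.hstack([a/r*np.sin(r),np.cos(r)])
    else: d=np.hstack([a,np.ones((len(a),1))])
    w=d@T[:3,:3].T; return T[:3,3]+w*((z-T[2,3])/w[:,2:])
def mask(p,lo,hi):
    return cv2.inRange(cv2.cvtColor(p,cv2.COLOR_RGB2HSV),lo,hi)
GREEN=((50,120,60),(80,255,255)); YEL=((20,130,90),(32,255,255))
def blobs(m,amin=20):
    cs=cv2.findContours(m,cv2.RETR_EXTERNAL,cv2.CHAIN_APPROX_NONE)[0]
    return sorted([c[:,0] for c in cs if cv2.contourArea(c)>amin],key=lambda c:-cv2.contourArea(c))
def rect(pts):
    (c,s,a)=cv2.minAreaRect(pts[:,:2].astype(np.float32)); b=cv2.boxPoints((c,s,a))
    e=[b[1]-b[0],b[2]-b[1]]; l=max(e,key=np.linalg.norm)
    return np.round(c,1),np.round(s,1),round(float(np.arctan2(l[1],l[0])),3)
E
python3 - <<'E'
from h import *
f=np.load("top0.npz");p,d,K,T=f["p"],f["d"],f["K"],f["T"]
for n,lo,hi,z in [("green",*GREEN,126),("red",(0,150,60),(8,255,255),126),("yel",*YEL,70)]:
    for c in blobs(mask(p,lo,hi))[:3]: print(n,c.mean(0).round(),rect(ray(c,K,T,z)))
sub=np.zeros(p.shape[:2],np.uint8); sub[160:235,265:400]=255
m=cv2.inRange(p,(190,190,190),(255,255,255))&sub
m=cv2.morphologyEx(m,cv2.MORPH_CLOSE,np.ones((3,3)))
c=blobs(m)[0]; print("plate",rect(ray(c,K,T,12)))
# heights by depth
v,u=np.mgrid[0:384,0:512]; 
P=np.stack([(u-K[0,2])/K[0,0]*d,(v-K[1,2])/K[1,1]*d,d],-1)@T[:3,:3].T+T[:3,3]
h=(abs(P[...,2]-60)<6)&(d>0)&(u>275)&(u<330)&(v>165)&(v<220)
q=P[h]; print("ring",len(q),cv2.minEnclosingCircle(q[:,:2].astype(np.float32)),q.mean(0))
k=(abs(P[...,2]-103)<8)&(u>340)&(u<385)&(v>170)&(v<230); print("knob",k.sum(),P[k].mean(0))
b=(P[...,2]>40)&(u>170)&(u<250)&(v>110)&(v<205); print("box",P[b].min(0),P[b].max(0))
k=(abs(P[...,2]-126)<6)&(u>140)&(u<245)&(v>205)&(v<260)
for lo,hi in [(140,190),(190,245)]:
    s=k&(u>lo)&(u<hi); print("tab",rect(P[s]),P[s].mean(0))
E
```

```text
green [214. 222.] (array([471.9, 207.2]), array([18.7, 56.1]), -0.096)
green [420.  28.] (array([1004.5, -314.5]), array([13.1, 49.7]), -0.568)
red [160. 234.] (array([439.1, 338.5]), array([23.4, 54. ]), -0.376)
yel [472. 212.] (array([ 526.9, -453.9]), array([93.1, 40.9]), 0.086)
yel [455.  77.] (array([ 892.1, -423.4]), array([90.4, 27.7]), 0.057)
yel [369. 201.] (array([ 538.6, -179.3]), array([62.1, 83.6]), -0.39)
plate (array([568.1, -96.6]), array([128.3, 287.6]), -1.566)
ring 468 ((568.2782592773438, -19.4063663482666), 46.76958465576172) [567.75372433 -19.35619911  59.2658883 ]
knob 44 [ 504.66130411 -183.79931371  103.0923305 ]
box [331.51199804  91.51904113  49.63158051] [ 772.49725956  333.81329786 1233.20361373]
tab (array([440.5, 341.1]), array([21.2, 55.1]), -0.405) [439.72234864 341.09334958 125.26033734]
tab (array([473. , 207.7]), array([19.9, 54.7]), -0.095) [472.79110716 207.54252444 125.19629341]
```

Call:
{"api": "apply_moves", "payload": {
  "moves": [
    [0,0,-0.15,0,0,0.9,1],
    [0,0,-0.15,0,0,0.9,1],
    [0,0,-0.15,0,0,0.9,1],
    [0,0,-0.15,0,0,0.9,1],
    [0.16,-0.98,0,0,0,0,1],
    [0.16,-0.98,0,0,0,0,1],
    [0.16,-0.98,0,0,0,0,1],
    [0.16,-0.98,0,0,0,0,1],
    [0.16,-0.98,0,0,0,0,1],
    [0.16,-0.98,0,0,0,0,1],
    [0.16,-0.98,0,0,0,0,1],
    [0.16,-0.98,0,0,0,0,1],
    [0.16,-0.98,0,0,0,0,1],
    [0.16,-0.98,0,0,0,0,1],
    [0.16,-0.98,0,0,0,0,1],
    [0.16,-0.98,0,0,0,0,1],
    [0.16,-0.98,0,0,0,0,1],
    [0.16,-0.98,0,0,0,0,1],
    [0.16,-0.98,0,0,0,0,1],
    [0,0,0,0,0,0,1]
  ],
  "squeeze": 60
}}

```text
clock: 2.1
tool_pos: [457.9, 164.2, 261.2]
orientation: [-3.138, 0.0, -0.085]
ft_force: [-0.1, -0.3, 0.6]
finger_gap: 0.996
grip_force: 0.0
```

```bash
cat >> h.py <<'E'
def look(name,cam="wrist"):
    from station import telemetry, optics
    c=optics.calibration(cam); o=telemetry.get_obs(); p,d=optics.camera(cam)
    cv2.imwrite(f"pics/{name}.png",p[...,::-1]); np.savez(name,p=p,d=d,K=c["intrinsics"],T=c["extrinsics"])
    return p,d,c["intrinsics"],c["extrinsics"],o
def todo(o,xyz,yaw):
    """tool-frame shift (mm) and turn (rad) from the measured pose to a tool-down pose"""
    A=R.from_euler("xyz",o["orientation"]); B=R.from_euler("xyz",[np.pi,0,yaw])
    print("shift",A.inv().apply(np.array(xyz)-o["tool_pos"]).round(1),"turn",(A.inv()*B).as_rotvec().round(4))
E
python3 - <<'E'
from h import *
p,d,K,T,o=look("w1"); print(K,T.round(2),o["tool_pos"],o["orientation"],o["joints"].round(2))
for c in blobs(mask(p,*GREEN))[:3]: print(c.mean(0),rect(ray(c,K,T,126,True)))
E
```

```text
[[297.31863964   0.         257.6631367 ]
 [  0.         297.31863964 192.5750629 ]
 [  0.           0.           1.        ]] [[-8.0000e-02 -9.6000e-01 -2.7000e-01  5.2673e+02]
 [-1.0000e+00  8.0000e-02  3.0000e-02  1.5869e+02]
 [-0.0000e+00  2.8000e-01 -9.6000e-01  4.0446e+02]
 [ 0.0000e+00  0.0000e+00  0.0000e+00  1.0000e+00]] [457.94473826 164.18083793 261.18373901] [-3.13773413e+00  3.80624427e-04 -8.48017092e-02] [-0.09  0.22 -0.44  1.83  0.1   1.11 -2.21]
[214.31034483 170.20689655] (array([472.6, 205.9]), array([20.9, 57.8]), -0.126)
[380.51724138 101.27586207] (array([529.4,  39. ]), array([ 7.2, 13.5]), -1.249)
```

View pics/w1.png

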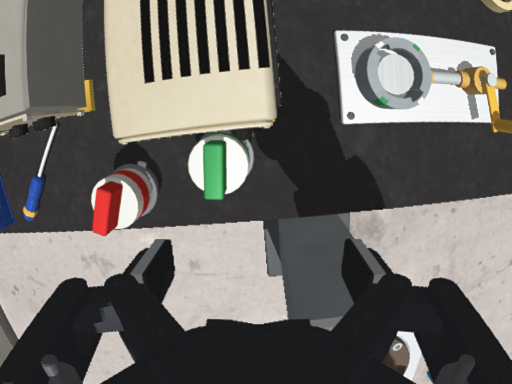

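The wrist view shows the green tab at (214,170), red at (107,205), the housing at (397,73); the tab fix agrees with the top view within 2 mm (about 472.7, 206.7).

Call:
{"api": "apply_moves", "payload": {
  "moves": [
    [0.11,-0.44,0,0,0,0.13,1],
    [0.11,-0.43,0,0,0,0,1],
    [0,0,0.5,0,0,0,1],
    [0,0,0.6,0,0,0,1],
    [0,0,0.6,0,0,0,1],
    [0,0,0.6,0,0,0,1],
    [0,0,0.6,0,0,0,1],
    [0,0,0.4,0,0,0,1],
    [0,0,0,0,0,0,1],
    [0,0,0,0,0,0,1]
  ]
}}

```text
clock: 3.15
tool_pos: [473.4, 198.2, 96.6]
orientation: [3.141, 0.0, -0.114]
ft_force: [0.0, -0.2, 1.0]
finger_gap: 0.996
grip_force: 0.0
```

Call:
{"api": "apply_moves", "payload": {
  "moves": [
    [0,-0.08,0,0,0,0,1],
    [0,-0.09,0,0,0,0,1],
    [0,0,0,0,0,0,1],
    [0,0,0,0,0,0,1]
  ]
}}

```text
clock: 3.55
tool_pos: [474.6, 207.9, 96.8]
orientation: [-3.141, -0.001, -0.112]
ft_force: [0.0, -0.4, -0.0]
finger_gap: 0.997
grip_force: 0.0
```

Good. Close and lift a little.

Call:
{"api": "apply_moves", "payload": {
  "moves": [
    [0,0,0,0,0,0,0.1],
    [0,0,0,0,0,0,0.0],
    [0,0,0,0,0,0,0.0],
    [0,0,0,0,0,0,0.0],
    [0,0,0,0,0,0,0.0],
    [0,0,0,0,0,0,0.0],
    [0,0,0,0,0,0,0.0],
    [0,0,0,0,0,0,0.0]
  ],
  "squeeze": 60
}}

```text
clock: 4.35
tool_pos: [474.4, 207.5, 96.4]
orientation: [3.141, -0.0, -0.113]
ft_force: [0.9, -0.8, 2.3]
finger_gap: 0.219
grip_force: 59.3
```

Call:
{"api": "apply_moves", "payload": {
  "moves": [
    [0,0,-0.4,0,0,0,0.0],
    [0,0,-0.6,0,0,0,0.0],
    [0,0,-0.6,0,0,0,0.0],
    [0,0,-0.6,0,0,0,0.0],
    [0,0,-0.5,0,0,0,0.0],
    [0.3,0.54,0,0,0,0,0],
    [0.3,0.54,0,0,0,0,0],
    [0.3,0.54,0,0,0,0,0],
    [0.3,0.54,0,0,0,0,0],
    [0.3,0.54,0,0,0,0,0],
    [0.3,0.54,0,0,0,0,0],
    [0.3,0.54,0,0,0,0,0],
    [0.3,0.54,0,0,0,0,0],
    [0,0,0,0,0,-0.85,0],
    [0,0,0,0,0,-0.85,0],
    [0,0,0,0,0,-0.85,0],
    [0,0,0,0,0,-0.85,0],
    [0,0,0,0,0,-0.85,0],
    [0,0,0,0,0,-0.85,0],
    [0,0,0,0,0,0,0]
  ]
}}

```text
clock: 6.35
tool_pos: [568.8, -20.7, 230.6]
orientation: [-3.141, 0.001, 0.654]
ft_force: [-0.6, -0.4, -2.4]
finger_gap: 0.225
grip_force: 59.3
```

Run:
```python
from h import *
f=np.load("w1.npz");p,d,K,T=f["p"],f["d"],f["K"],f["T"]
v,u=np.mgrid[0:384,0:512]; a=np.stack([(u-K[0,2])/K[0,0],(v-K[1,2])/K[0,0]],-1); r=np.linalg.norm(a,axis=-1,keepdims=True)+1e-9
dr=np.concatenate([a/r*np.tan(r),np.ones_like(r)],-1)
P=(dr*d[...,None])@T[:3,:3].T+T[:3,3]
h=(abs(P[...,2]-60)<4)&(u>345)&(u<440)&(v>30)&(v<115); q=P[h]
print("ring w1",len(q),cv2.minEnclosingCircle(q[:,:2].astype(np.float32)),q.mean(0))
for c in blobs(mask(p,*GREEN)&np.uint8(h*255),3): print("greenmark",c.mean(0),ray(c.mean(0),K,T,60,True))
p,d,K,T,o=look("w2"); print(o["clock"],o["tool_pos"],o["orientation"],o["finger_gap"],o["ft_force"])
todo(o,[568.5,-19.4,226],0.65)
p,d,K,T,o=look("t2","top")
```

```text
ring w1 1936 ((566.585693359375, -18.851886749267578), 47.30484390258789) [565.94174156 -16.20836984  60.47850395]
greenmark [382.65 100.75] [[530.7724196    7.93887414  60.        ]]
greenmark [416.18181818  47.27272727] [[600.64417678 -45.924451    60.        ]]
6.35 [568.8145861  -20.65570308 230.61409888] [-3.14060150e+00  8.69252185e-04  6.54295477e-01] 0.22543842500867428 [-0.55702924 -0.35788873 -2.38429929]
shift [ 0.5 -1.2  4.6] turn [-0.001   0.0009  0.0043]
```

View pics/w2.png

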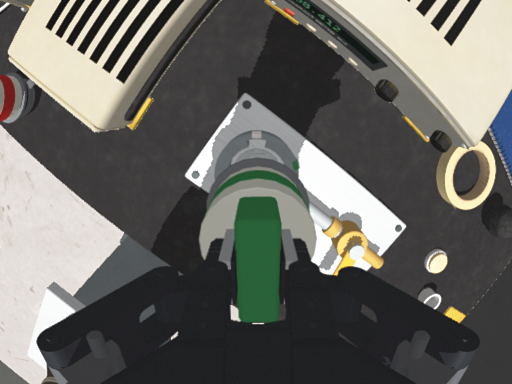

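The wrist view shows the cartridge held straight, tab front end at rows ~197–222 near column 258, with the housing behind it. Check its offset along the tab using that edge.

Run:
```python
from h import *
f=np.load("w2.npz");p,d,K,T=f["p"],f["d"],f["K"],f["T"]
print([tuple(int(t) for t in p[r,258]) for r in range(190,232,2)])
tcp=np.array([568.8,-20.7,230.6]); ax=np.array([np.cos(.654),np.sin(.654)]); ay=np.array([-ax[1],ax[0]])
for r,z in [(196,226.2),(198,226.2),(218,260.2),(220,260.2),(222,260.2)]:
    q=ray((258,r),K,T,z,True)[0]-tcp; print(r,z,(q[:2]@ax).round(1),(q[:2]@ay).round(1))
m=mask(p,(50,120,30),(80,255,255)); 
for c in blobs(m,100): print(cv2.boundingRect(c))
```

```text
[(161, 161, 151), (159, 159, 151), (161, 161, 151), (107, 127, 107), (33, 82, 47), (34, 84, 49), (36, 84, 49), (36, 84, 49), (35, 83, 49), (37, 85, 50), (36, 84, 49), (36, 84, 49), (37, 85, 49), (37, 85, 49), (38, 87, 51), (40, 94, 55), (43, 97, 57), (41, 98, 56), (41, 97, 56), (39, 97, 54), (41, 98, 56)]
196 226.2 25.5 0.9
198 226.2 24.5 0.9
218 260.2 26.4 0.9
220 260.2 25.5 0.9
222 260.2 24.6 0.9
(235, 198, 46, 125)
(214, 171, 88, 27)
```

Call:
{"api": "apply_moves", "payload": {
  "moves": [
    [0.04,-0.04,0.4,0,0,0,0],
    [0,0,0.5,0,0,0,0],
    [0,0,0.5,0,0,0,0],
    [0,0,0,0,0,0.03,0],
    [0,0,0,0,0,0,0]
  ]
}}

```text
clock: 6.95
tool_pos: [569.6, -17.6, 161.6]
orientation: [-3.141, 0.001, 0.646]
ft_force: [0.6, -0.6, -2.7]
finger_gap: 0.224
grip_force: 59.1
```

Down slowly to about -6 mm against the mouth.

Call:
{"api": "apply_moves", "payload": {
  "moves": [
    [0,0,0.06,0,0,0,0],
    [0,0,0.06,0,0,0,0],
    [0,0,0.06,0,0,0,0],
    [0,0,0.06,0,0,0,0],
    [0,0,0,0,0,0,0]
  ]
}}

```text
clock: 7.45
tool_pos: [569.4, -17.9, 149.0]
orientation: [-3.141, 0.0, 0.648]
ft_force: [-0.4, 0.6, -1.9]
finger_gap: 0.224
grip_force: 59.2
```

Nose is in the bore with no contact. Now the lugs, to just above the spring.

Call:
{"api": "apply_moves", "payload": {
  "moves": [
    [0,0,0.05,0,0,0,0],
    [0,0,0.05,0,0,0,0],
    [0,0,0.05,0,0,0,0],
    [0,0,0,0,0,0,0],
    [0,0,0,0,0,0,0]
  ]
}}

```text
clock: 7.95
tool_pos: [569.8, -17.8, 142.1]
orientation: [3.141, -0.0, 0.648]
ft_force: [-0.5, -0.0, 1.2]
finger_gap: 0.225
grip_force: 60.0
```

Call:
{"api": "apply_moves", "payload": {
  "moves": [
    [0,0,0.06,0,0,0,0],
    [0,0,0.07,0,0,0,0],
    [0,0,0.07,0,0,0,0],
    [0,0,0.07,0,0,0,0],
    [0,0,0,0,0,0,0],
    [0,0,0,0,0,0,0]
  ],
  "squeeze": 90
}}

```text
clock: 8.55
tool_pos: [570.0, -17.7, 128.7]
orientation: [3.141, -0.001, 0.648]
ft_force: [-2.5, -0.1, 9.1]
finger_gap: 0.217
grip_force: 92.2
```

Call:
{"api": "apply_moves", "payload": {
  "moves": [
    [0,0.005,0,0,0,0.4,0],
    [0,0.005,0,0,0,0.7,0],
    [0,0.005,0,0,0,0.7,0],
    [0,0.005,0,0,0,0.7,0],
    [0,0.005,0,0,0,0.7,0],
    [0,0,0,0,0,0,0],
    [0,0,0,0,0,0,0]
  ]
}}

```text
clock: 9.25
tool_pos: [570.7, -18.7, 129.0]
orientation: [3.141, -0.001, 0.167]
ft_force: [-1.9, 0.1, 9.2]
finger_gap: 0.22
grip_force: 92.2
```

Call:
{"api": "apply_moves", "payload": {
  "moves": [
    [0,0.005,0,0,0,0.7,0],
    [0,0.005,0,0,0,0.7,0],
    [0,0.005,0,0,0,0.7,0],
    [0,0.005,0,0,0,0.7,0],
    [0,0.005,0,0,0,0.7,0],
    [0,0.005,0,0,0,0.7,0],
    [0,0.005,0,0,0,0.7,0],
    [0,0.005,0,0,0,0.7,0],
    [0,0,0,0,0,0,0],
    [0,0,0,0,0,0,0]
  ]
}}

```text
clock: 10.25
tool_pos: [570.5, -20.5, 129.0]
orientation: [-3.14, -0.001, -0.673]
ft_force: [-1.1, 0.6, 8.6]
finger_gap: 0.218
grip_force: 92.3
```

```bash
python3 -c "
from station import telemetry as t;o=t.get_obs();print(o['ft_torque'],o['joints'].round(2))"
```

```text
[ 0.20036896  0.6590776  -0.14213748] [ 0.04  0.46 -0.13  1.82  0.08  0.87 -2.37]
```

Call:
{"api": "apply_moves", "payload": {
  "moves": [
    [0,0,0,0,0,0.2,0],
    [0,0,-0.03,0,0,0,0],
    [0,0,-0.03,0,0,0,0],
    [0,0,-0.03,0,0,0,0],
    [0,0,-0.03,0,0,0,0],
    [0,0,-0.01,0,0,0,0],
    [0,0,0,0,0,0,0],
    [0,0,0,0,0,0,0]
  ]
}}

```text
clock: 11.05
tool_pos: [570.4, -20.4, 135.2]
orientation: [-3.14, -0.001, -0.702]
ft_force: [-0.7, 0.7, 6.6]
finger_gap: 0.217
grip_force: 91.9
```

Call:
{"api": "apply_moves", "payload": {
  "moves": [
    [0,0,-0.02,0,0,0,0],
    [0,0,-0.02,0,0,0,0],
    [0,0,0,0,0,0,0],
    [0,0,0,0,0,0,0]
  ]
}}

```text
clock: 11.45
tool_pos: [570.2, -20.7, 135.6]
orientation: [-3.141, 0.0, -0.702]
ft_force: [6.4, 0.4, -11.8]
finger_gap: 0.216
grip_force: 89.7
```

Pull-up test: it stops at -21 mm with 12 N pull, so it is locked. Ease off, release, rise.

Call:
{"api": "apply_moves", "payload": {
  "moves": [
    [0,0,0.02,0,0,0,0],
    [0,0,0,0,0,0,0.5],
    [0,0,0,0,0,0,1],
    [0,0,0,0,0,0,1],
    [0,0,0,0,0,0,1],
    [0,0,0,0,0,0,1],
    [0,0,0,0,0,0,1],
    [0,0,-0.4,0,0,0,1],
    [0,0,-0.6,0,0,0,1],
    [0,0,-0.6,0,0,0,1],
    [0,0,-0.4,0,0,-0.5,1],
    [0,0,0,0,0,-0.95,1],
    [0,0,0,0,0,-0.95,1],
    [0,0,0,0,0,-0.95,1],
    [0,0,0,0,0,-0.95,1],
    [0,0,0,0,0,-0.95,1],
    [0,0,0,0,0,-0.9,1],
    [0,0,0,0,0,0,1]
  ],
  "squeeze": 40
}}

```text
clock: 13.25
tool_pos: [569.8, -20.9, 235.8]
orientation: [-3.141, 0.0, 0.222]
ft_force: [0.1, 0.1, -0.1]
finger_gap: 1.0
grip_force: 0.0
```

Run:
```python
from h import *
p,d,K,T,o=look("w3"); print(o["clock"],o["tool_pos"],o["orientation"],o["joints"].round(2))
todo(o,[504.7,-183.8,200],0.22)
for c in blobs(mask(p,*GREEN),60)[:3]: print(c.mean(0).round(),rect(ray(c,K,T,165,True)))
for c in blobs(mask(p,*YEL),60)[:3]: print(c.mean(0).round(),rect(ray(c,K,T,105,True)))
```

```text
13.25 [569.75395594 -20.92861505 235.77753179] [-3.14149001e+00  7.03688214e-05  2.22185959e-01] [ 0.18  0.37 -0.31  1.68  0.12  1.11 -1.52]
shift [-99.3 144.5  35.8] turn [-0.0001  0.0001  0.0022]
[255. 199.] (array([570.9, -17. ]), array([24.2, 56.7]), -0.693)
[500. 244.] (array([ 564.5, -361.3]), array([71.7, 44.4]), 0.095)
[378. 237.] (array([ 536. , -160.3]), array([85.9, 24.3]), 0.538)
[382. 198.] (array([ 584.2, -156.3]), array([22.2, 61.8]), -1.461)
```

View pics/w3.png

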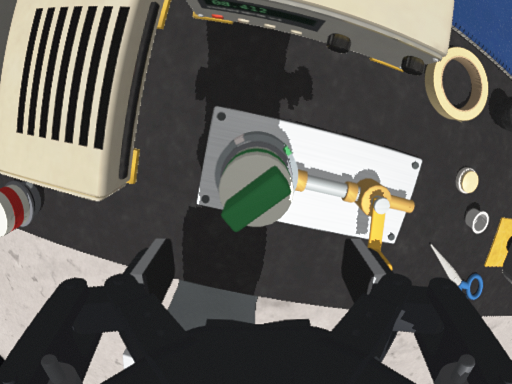

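The cartridge is seated with its tab at yaw -0.69, in line with the lock marks; the handle pivot is at (382,205) and its knob near (385,262), half hidden by the finger.

Call:
{"api": "apply_moves", "payload": {
  "moves": [
    [-0.3,0.36,0,0,0,0,1],
    [-0.3,0.36,0,0,0,0,1],
    [-0.3,0.36,0,0,0,0,1],
    [-0.3,0.36,0,0,0,0,1],
    [-0.3,0.36,0,0,0,0,1],
    [-0.3,0.36,0,0,0,0,1],
    [-0.3,0.36,0,0,0,0,1],
    [-0.3,0.36,0,0,0,0,1],
    [0,0,0,0,0,0,1],
    [0,0,0,0,0,0,1]
  ]
}}

```text
clock: 14.3
tool_pos: [484.1, -187.7, 235.9]
orientation: [3.142, -0.0, 0.216]
ft_force: [0.7, 1.2, 0.3]
finger_gap: 1.004
grip_force: 0.0
```

Run:
```python
from h import *
p,d,K,T,o=look("w4"); print(o["clock"],o["tool_pos"],o["orientation"])
for c in blobs(mask(p,*YEL),40)[:4]: print(c.mean(0).round(),rect(ray(c,K,T,105,True)))
```

```text
14.3 [ 484.11999181 -187.69373822  235.92881378] [ 3.14157242e+00 -3.09446942e-04  2.16102669e-01]
[456. 176.] (array([ 541. , -402.3]), array([71.8, 36.1]), 0.099)
[259. 135.] (array([ 527.8, -179. ]), array([65.6, 16.9]), 0.231)
[45. 92.] (array([537.4,  63.7]), array([17.4, 34.9]), -0.031)
```

View pics/w4.png

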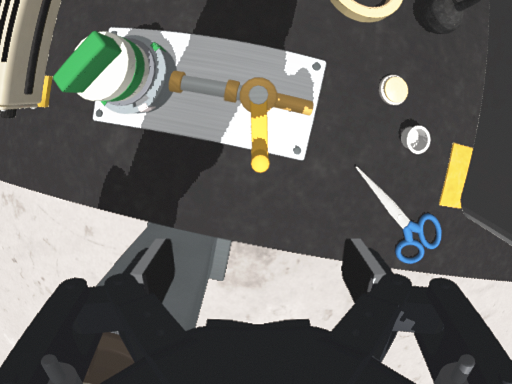

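The knob top is at pixel (260,164) and the pivot at (258,96).

Run:
```python
from h import *
from station import telemetry
f=np.load("w4.npz");p,d,K,T=f["p"],f["d"],f["K"],f["T"]
k=ray((260,163.5),K,T,105,True)[0]; v=ray((258,96),K,T,70,True)[0]; print(k,v,np.linalg.norm((k-v)[:2]),np.arctan2(*(v-k)[1::-1]))
todo(telemetry.get_obs(),[k[0],k[1],80],0.22)
```

```text
[ 502.93151839 -184.83200204  105.        ] [ 565.4567211  -169.21188326   70.        ] 64.44679266314763 0.24481033773381222
shift [ 18.4   2.  155.9] turn [-0.0003 -0.0004 -0.0017]
```

Call:
{"api": "apply_moves", "payload": {
  "moves": [
    [0.4,0.04,0.2,0,0,0,1],
    [0,0,0.5,0,0,0,1],
    [0,0,0.6,0,0,0,1],
    [0,0,0.6,0,0,0,1],
    [0,0,0.6,0,0,0,1],
    [0,0,0.55,0,0,0,1],
    [0,0,0,0,0,0,1],
    [0,0,0,0,0,0,0.5],
    [0,0,0,0,0,0,0],
    [0,0,0,0,0,0,0],
    [0,0,0,0,0,0,0],
    [0,0,0,0,0,0,0],
    [0,0,0,0,0,0,0],
    [0,0,0,0,0,0,0]
  ]
}}

```text
clock: 15.75
tool_pos: [504.6, -185.3, 84.2]
orientation: [3.141, -0.001, 0.22]
ft_force: [-0.8, 0.6, 6.6]
finger_gap: 0.189
grip_force: 38.9
```

Call:
{"api": "apply_moves", "payload": {
  "moves": [
    [0.012,0.145,0,0,0,-0.74,0],
    [0.012,0.145,0,0,0,-0.74,0],
    [0.012,0.145,0,0,0,-0.74,0],
    [0.012,0.145,0,0,0,-0.74,0],
    [0.012,0.145,0,0,0,-0.74,0],
    [0.012,0.145,0,0,0,-0.74,0],
    [0,0,0,0,0,0,0],
    [0,0,0,0,0,0,0]
  ]
}}

```text
clock: 16.55
tool_pos: [528.4, -221.6, 84.3]
orientation: [3.14, -0.0, 0.886]
ft_force: [-0.5, -0.2, 6.0]
finger_gap: 0.192
grip_force: 39.1
```

Call:
{"api": "apply_moves", "payload": {
  "moves": [
    [0.012,0.145,0,0,0,-0.74,0],
    [0.012,0.145,0,0,0,-0.74,0],
    [0.012,0.145,0,0,0,-0.74,0],
    [0.012,0.145,0,0,0,-0.74,0],
    [0.012,0.145,0,0,0,-0.74,0],
    [0.012,0.145,0,0,0,-0.74,0],
    [0,0,0,0,0,0,0],
    [0,0,0,0,0,0,0]
  ]
}}

```text
clock: 17.35
tool_pos: [568.5, -235.1, 84.3]
orientation: [3.141, 0.001, 1.552]
ft_force: [-2.2, 0.5, 6.9]
finger_gap: 0.189
grip_force: 39.6
```

Call:
{"api": "apply_moves", "payload": {
  "moves": [
    [0,0.05,0,0,0,-0.1,0],
    [0,0.04,0,0,0,0,0],
    [0,0,0,0,0,0,0],
    [0,0,0,0,0,0,0]
  ]
}}

```text
clock: 17.75
tool_pos: [568.9, -235.2, 84.1]
orientation: [-3.135, 0.001, 1.566]
ft_force: [-16.5, 1.4, 19.3]
finger_gap: 0.19
grip_force: 41.0
```

Against the end stop. Ease back, release, rise, and look.

Call:
{"api": "apply_moves", "payload": {
  "moves": [
    [0,-0.07,0,0,0,0,0],
    [0,0,0,0,0,0,0.3],
    [0,0,0,0,0,0,0.6],
    [0,0,0,0,0,0,0.8],
    [0,0,0,0,0,0,0.8],
    [0,0,0,0,0,0,0.8],
    [0,0,-0.3,0,0,0,0.8],
    [0,0,-0.6,0,0,0,0.8],
    [0,0,-0.8,0,0,0,0.8],
    [0,0,-0.8,0,0,0,0.8],
    [-0.6,0,-0.6,0,0,0,0.8],
    [-0.9,0,0,0,0,0,0.8],
    [-0.9,0,0,0,0,0,0.8],
    [0,0,0,0,0,0,0.8],
    [0,0,0,0,0,0,0.8]
  ]
}}

```text
clock: 19.25
tool_pos: [568.4, -355.8, 238.8]
orientation: [3.141, -0.0, 1.565]
ft_force: [0.2, 1.1, -0.5]
finger_gap: 0.798
grip_force: 0.0
```

Run:
```python
from h import *
p,d,K,T,o=look("w5"); print(o["clock"],o["tool_pos"],o["ft_force"])
for c in blobs(mask(p,*GREEN),60)[:2]: print(c.mean(0).round(),rect(ray(c,K,T,165,True)))
for c in blobs(mask(p,*YEL),60)[:3]: print(c.mean(0).round(),rect(ray(c,K,T,70,True)))
```

```text
19.25 [ 568.36372144 -355.8454133   238.84110885] [ 0.215251    1.10853908 -0.54858731]
[235. 250.] (array([ 541.8, -444.8]), array([80.7, 26.9]), 0.113)
[256.  40.] (array([ 567.1, -210.3]), array([18.5, 68.5]), -1.547)
[469. 227.] (array([ 860. , -424.8]), array([83.2, 26. ]), 0.079)
```

View pics/w5.png

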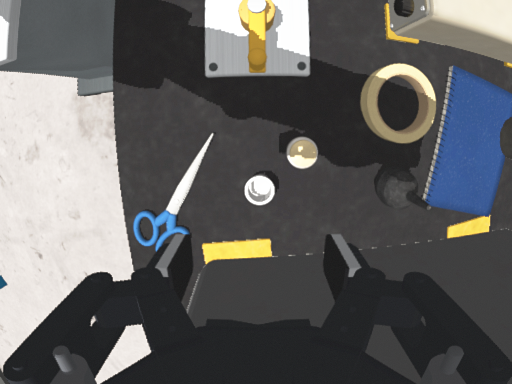

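The view shows the handle, pivot (257,12) to knob (257,58), in line with the pipe at its stop, and the gripper clear.

```bash
python3 -c "
from station import job_done;print(job_done())"
```

```text
the job is handed in; nothing more can be done
None
```

The job is handed in at about 19 s: the fresh cartridge is locked in the housing (it held against a 12 N upward pull), the valve handle is fully open against its stop, and I did not touch the spent cartridge.

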